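Shut and lock the sharpener's shavings bin

TASK

The pencil sharpener's tilt-out shavings bin is hanging open: push it fully shut, then turn the knob sunk in the well on top clockwise until you feel the lock bite on the bin, and nip it up snug: a firm turn past the bite, but never forced. Let go, do not lean on the rim of the well, and leave the other things on the desk where they are.

Things in the scene. Friction and masses are not known exactly. Their poses are not given: they have to be found in the camera images.
- sharpener: Desk pencil sharpener, fixed: grey plastic case 150 mm deep (x), 114 wide (y), 105 high. Origin: centre of its underside, on the desk. Its -x points out of the front, where the white bin is; z up. In its top, centred 25 mm behind the origin (+x), is a round well 78 mm across, 32 mm deep (floor 73 mm above the desk) with the knob in the middle. The dark pencil hole farther forward is flat.
- case: The fixed outer case of the sharpener with the well (without knob and bin); same origin and axes as sharpener. Pressing on it with more than 20 N is too much.
- bin (a joint): Tilt of the bin (rad): 0 = fully shut against the case (shut: below 0.03); grows as its top tilts out to the front (-x of the sharpener). Hinged along its bottom edge, 78.5 mm in front of the sharpener's origin, 8 mm above the desk. Starts 0.35 to 0.55 open. A stiff hinge (0.14 N m) keeps it where it is left; 2 to 4 N at the top moves it.
- bin_top (a point): Middle of the top edge of the bin's front panel, on its outer face, 95 mm from the hinge line (103 mm above the desk when shut). Panel: white plastic, 114 mm wide, 6 mm thick. A pull lip 60 mm wide, 5 mm thick stands 9 mm out of the outer face there, its top level with this point.
- bin_shell: The white bin itself, front panel with a shallow open tub behind it and, hidden inside the case, the catch that the lock bites on. Origin on the hinge line, mid-width; z up along the panel, x into the case.
- lock_knob (a joint): Angle of the lock knob (rad), grows clockwise seen from above, range 0 to 2. At 0 the bar of the knob lies along the sharpener's x axis; at q it is turned q clockwise from there. Starts at 0.17 to 0.35. Turns against a steady drag of about 0.20 N m until the cam bites, somewhere between 0.68 and 1.34; nothing shows where. The drag holds it where it is let go.
- knob_top (a point): Centre of the knob's top, on its axis, 3.5 mm below the rim and 28.5 mm above the floor of the well. Black plastic: an upright bar 14 mm thick, 34 long, 24 tall on a disc 38 mm across whose top is 4.5 mm above the well's floor. Grip the bar across its 14 mm; the fingers must fit between it and the well's wall, 39 mm from the axis, all through the turn.
- lock_cam: Steel cam under the knob, hidden, turns with it and pulls on the bin's catch. Origin on the knob's axis, at the well's floor. Past the bite the turning moment climbs 0.9 N m per rad. Snug: 0.06 to 0.18 N m above the free drag (pull of 4 to 12 N, 0.07 to 0.20 rad past the bite); over 0.24 (16 N) is forced. Feel it in small even steps or while turning: after a quick stop the drag can hide it.
- geometry_box: Bystander: closed yellow plastic geometry box, 75 x 205 x 24 mm, origin under its centre.
- katori: Bystander: small steel bowl with erasers, 88 mm across, 36 mm high, origin under its centre.
- pen_stand: Bystander: square brown wooden pen stand with pens, 70 x 70 mm, 95 mm high, about 180 mm with the pens, origin under its centre.
- glass_jar: Bystander: empty glass jar with steel lid, 76 mm across, 111 mm high, origin under its centre.
There are look-alikes about, which are no part of the job. Of the things that look like the sharpener, the middle-sized one is meant.

How it is judged:
On the way, in this order (a step that is already met when the one before it is completed fails the run):
1. the bin is pushed fully shut while the lock is still off (value of joint bin below 0.03 rad and contact force between lock_cam and bin_shell below 1 N), for 0.2 s.
2. the lock has bitten and pulls the bin home (value of joint bin below 0.03 rad and contact force between lock_cam and bin_shell above 4 N), for 0.2 s.
At the end, for the whole second after the job is handed in: The bin is shut (within 0.03 rad), the lock's cam pulls on the bin with 4 to 12 N, the knob is let go and at rest (all of step 2 and contact force between lock_cam and bin_shell below 12 N and velocity of joint lock_knob between -0.05 and 0.05 rad/s); the robot touches nothing.
It fails at once if the lock is forced: cam and bin press on each other with more than 16 N (contact force between lock_cam and bin_shell above 16 N).
It fails at once if the robot presses on the case with more than 20 N (contact force between any of the fingers, the arm and case above 20 N).
It fails at once if a bystander is moved more than 20 mm (distance of any of geometry_box, katori, pen_stand, glass_jar from where it was at the start of the episode above 0.02 m).
It also fails if it takes over 72 s, if anything falls off the work surface, if the arm or the gripper's body presses on something with over 40 N, if the wrist force passes 120 N, or if a joint passes its speed limit or range.

ROBOT

A 7-joint arm with a two-finger parallel gripper is mounted at the origin on the work surface. World frame = base frame: x ahead of the robot, y to its left, z up, the work surface at z = 0. Lengths are in m, angles in rad, forces in N, time in s.
With the tool pointing down it reaches from about 0.4 to 0.875 m from the base axis. Payload 4.4 kg.
Tool frame: the origin (TCP) lies at the very end of the fingers, on their centre line; the grasp point (between the pads) lies 19 mm behind it; x points along the fingers, z is the direction in which the jaws open and shut, and the axes are right-handed (so a half turn about x gives the same grasp; the last joint's range is limited). The gripper opens to 85 mm and grips with 20 to 120 N. Pads are 22 mm wide; open, the fingers measure 114 mm over their backs; the gripper's body (76 mm by 85 mm) begins 54 mm behind the grasp point. The pads swing forward as they close: fully open they stand 13 mm farther back than shut.
Start: joints at [-1.382, 0.628, 0.038, 1.517, -0.027, 0.996, -0.02], TCP at [0.164, 0.629, 0.231] pointing down, gripper open.
Joint ranges: [-3.06, 3.06], [-0.37, 2.12], [-1.25, 1.32], [0.18, 2.47], [-1.1, 4.24], [0.23, 1.98], [-2.94, 2.94]. Speed limits (rad/s): [2.57, 2.57, 3.14, 3.14, 3.14, 3.14, 3.14].

INTERFACE

Orientations are given as a unit quaternion [x, y, z, w].
In Python, from workcell import ctrl gives the robot as it stands. The module is installed in compiled form; this text tells all that it offers.
- The arm moves only by the tool move_arm, never from a script. Its argument "series" is text: rows parted by semicolons, each of 5 numbers parted by spaces: the opening, from 0 (shut) to 1 (fully open), then the shift along the tool's x, y, z in mm, then the turn about the tool's x in degrees. A call has 1 to 8 rows; each row is the pose to reach, as a shift and turn from the pose measured when the call began, along the tool's axes at that moment; what a row does not reach only later rows make up. A row lasts 1/10 s, in which the tool goes at most 50 mm and 8.59 degrees, less where a joint would pass 70% of its speed; a pose out of reach is approached as far as the arm can. A call with a gripper value outside its range is refused whole. The fingers move at their own pace and stop on an object; "squeeze" is the grip in N (left out, the last holds). Time passes only in rows, so rows that repeat a pose let the fingers close. It gives the time, the measured TCP pose, the force and the opening at its end, in the units of the state.
- ctrl.state(): the state, without advancing time (a new reading comes with each control period).
- ctrl.snapshot(name): name is "scene" or "top"; returns the picture (384x512x3 uint8, red, green, blue); there is no depth.
- ctrl.camera_info(name): a dict with "K" (3x3 intrinsics, pixels), "world_to_cam" (4x4, takes a point from world to camera coordinates). Camera axes: x right, y down, z forward; pixel columns grow to the right and rows downward; lengths in m; the calibration is good to about 2 mm. A picture is of the moment at which its call begins. camera_info takes no time and is no camera call.
- ctrl.sign_off(): hands the job in, once; it reports no verdict.
The state is a dict: "time": time; "q": joint angles; "qvel": joint speeds; "joint_torque": joint torques, N m; "tool_pos": TCP position; "orientation": TCP orientation; "force": force on the tool from outside, world axes, zero at the start; "ft_torque": the same for the moment, N m; "width": finger opening in m.
Only numpy, scipy, OpenCV 4.12 (cv2) and the standard library are available. Lean on these libraries where they do the work, as an engineer would, in place of code of your own. Each camera call takes 0.05 s, during which the arm holds its last target. There are 200 camera calls.

## Working session

There is one attempt and no reset: what is moved stays moved. The work goes in short steps, Python scripts to look and compute and a tool call to move; the robot and the scene stay as the last step left them, time stands still between calls to the robot, and variables do not carry over. Pictures are saved under pics/ and viewed, about 8 in all and at most 12, crops included, and the job is handed in when it is done.

Besides the shell and the picture viewer there is one more tool, called after ">>>" as name(argument=value, ...) on one line, values as JSON. move_arm: Moves the arm, as the interface text tells. Its arguments: {"type":"object","properties":{"series":{"type":"string"},"squeeze":{"type":"number"}},"required":["series"]}

```bash
mkdir -p pics; python3 - <<'E'
from workcell import ctrl
import cv2
for n in ("scene","top"):
    im=ctrl.snapshot(n); cv2.imwrite(f"pics/{n}0.png",cv2.resize(im[:,:,::-1],(800,600),interpolation=cv2.INTER_CUBIC))
    cv2.imwrite(f"pics/{n}0_raw.png",im[:,:,::-1])
    c=ctrl.camera_info(n); print(n,c["K"],c["world_to_cam"])
print(ctrl.state())
E
```

```text
scene [[355.55329822   0.         255.18748017]
 [  0.         355.55329822 185.18773745]
 [  0.           0.           1.        ]] [[-0.19676746  0.98026711 -0.01894648  0.09351019]
 [ 0.69624669  0.12609865 -0.70663971 -0.33617677]
 [-0.69030653 -0.15223512 -0.70731984  1.32357205]
 [ 0.          0.          0.          1.        ]]
top [[416.49256176   0.         255.01053652]
 [  0.         416.49256176 191.12167754]
 [  0.           0.           1.        ]] [[-0.0118453  -0.99991998 -0.00444049  0.02737563]
 [-0.99922662  0.01200337 -0.03744439  0.53535317]
 [ 0.03749469  0.00399351 -0.99928885  1.3426719 ]
 [ 0.          0.          0.          1.        ]]
{'time': 0.1, 'q': array([-1.38180062,  0.6292448 ,  0.03843483,  1.51827531, -0.02697376,
        0.99633788, -0.01997685]), 'qvel': array([-0.00147634, -0.00084024,  0.00029151, -0.00300806,  0.00031192,
       -0.00087396, -0.00056522]), 'joint_torque': array([ 4.18681957e-03, -5.64535797e+01,  1.23050887e+00, -1.93974727e+01,
        1.11547441e-02,  5.40095876e-03, -2.50169848e-06]), 'tool_pos': array([0.16365828, 0.6284636 , 0.23048428]), 'orientation': array([-0.43282094,  0.55994614,  0.43204642,  0.55898323]), 'force': array([ 1.44728772,  0.65796528, -1.05561326]), 'ft_torque': array([ 0.05252145,  0.01137109, -0.01884769]), 'width': 0.08527535432730822}
```

View pics/scene0.png

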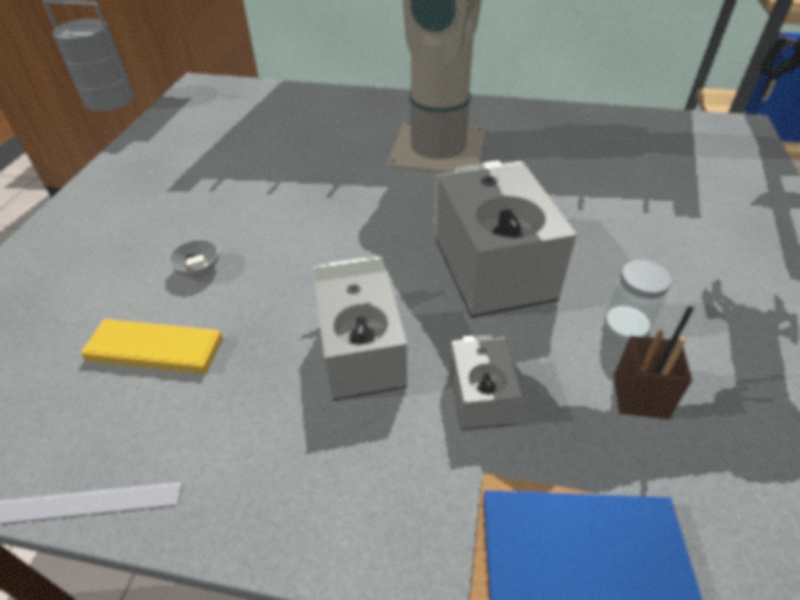

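View pics/top0.png

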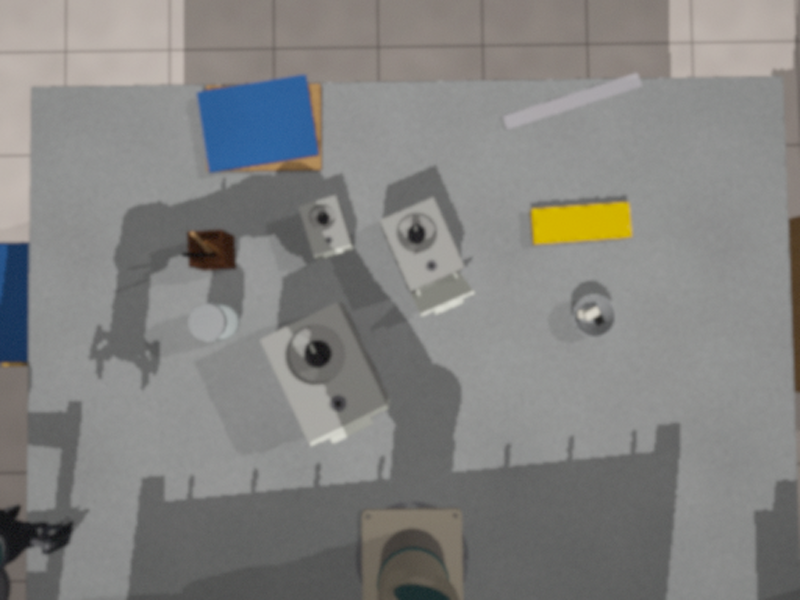

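The top view shows three sharpeners. The middle-sized one is around (425,250), its bin open at about (445,300), with the front facing lower-right towards the robot. The scene view agrees. I'll crop both for detail.

```bash
python3 - <<'E'
import cv2,numpy as np
a=cv2.imread("pics/top0_raw.png")[120:210,235:315]; b=cv2.imread("pics/scene0_raw.png")[155:260,190:270]
a=cv2.resize(a,None,fx=5,fy=5,interpolation=cv2.INTER_CUBIC); b=cv2.resize(b,None,fx=5,fy=5,interpolation=cv2.INTER_CUBIC)
o=np.zeros((530,800,3),np.uint8);o[:450,:400]=a;o[:525,400:]=b;
for i in range(0,400,50): cv2.line(o,(i,0),(i,4),(0,0,255));cv2.line(o,(400+i,0),(400+i,4),(0,0,255))
cv2.imwrite("pics/crop0.png",o)
E
```

```text
(no output)
```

View pics/crop0.png

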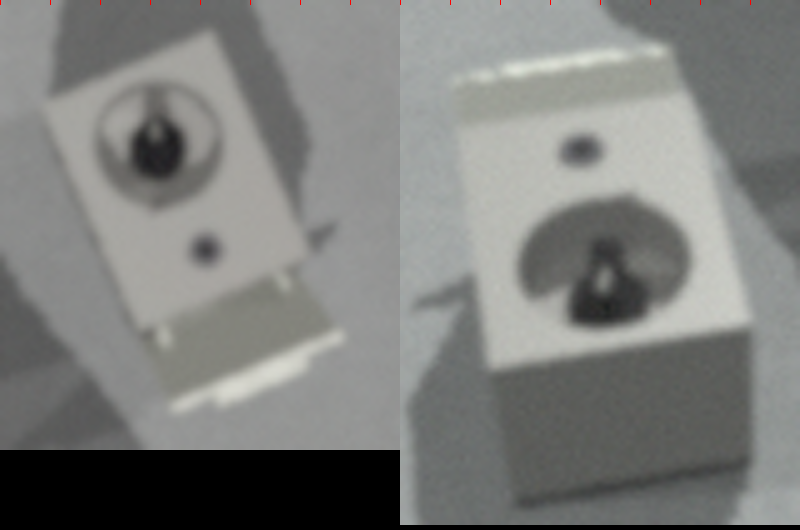

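The crop shows the case-top corners at (47,101), (211,31), (308,258), (142,330) in the top view. The bin's top edge runs from (172,408) to (344,334). I'll fit the pose to these.

```bash
cat > h.py <<'E'
import numpy as np
from workcell import ctrl
from scipy.spatial.transform import Rotation as R
from scipy.optimize import least_squares
def proj(n,P):
    c=ctrl.camera_info(n);T=c["world_to_cam"];p=np.atleast_2d(P)@T[:3,:3].T+T[:3,3]
    u=p@c["K"].T;return u[:,:2]/u[:,2:]
def loc(s,P):
    c,sn=np.cos(s[2]),np.sin(s[2]);P=np.atleast_2d(P)
    return np.c_[s[0]+c*P[:,0]-sn*P[:,1],s[1]+sn*P[:,0]+c*P[:,1],P[:,2]]
def binp(q,y,x=0,h=.095): # outer face x=0 (hinge frame)
    return [-.0785-h*np.sin(q)+x*np.cos(q),y,.008+h*np.cos(q)+x*np.sin(q)]
E
python3 - <<'E'
from h import *
f=.075;w=.057;z=.105
L=[[f,w,z],[f,-w,z],[-f,-w,z],[-f,w,z],[.025,0,z]]
t=np.array([[47,101],[211,31],[308,258],[142,330],[159,146]])
L2=[[-f,-w,z],[-f,w,z],[f,w,z],[f,-w,z],[f,-w,0],[f,w,0]]
s=np.array([[56,127],[287,93],[350,323],[91,370],[118,503],[350,462]])
tp=(t+.5)/5-.5+[235,120]; sp=(s+.5)/5-.5+[190,155]
tb=(np.array([[172,408],[344,334]])+.5)/5-.5+[235,120]
sb=(np.array([[53,80],[268,48]])+.5)/5-.5+[190,155]
def res(p):
    B=[binp(p[3],w),binp(p[3],-w)]
    return np.r_[(proj("top",loc(p,L))-tp).ravel(),(proj("scene",loc(p,L2))-sp).ravel(),
      (proj("top",loc(p,B))-tb).ravel(),(proj("scene",loc(p,B[::-1]))-sb).ravel()]
r=least_squares(res,[.65,-.05,.4,.45]);print(r.x,np.round(r.fun.reshape(-1,2),2).tolist())
p=r.x;np.save("pose.npy",p)
for n,P in (("knob",[.025,0,.1015]),("lip",binp(p[3],0,-.009)),("lipshut",binp(0,0,-.009)),("org",[0,0,0])): print(n,loc(p,P))
st=ctrl.state();M=R.from_quat(st["orientation"]).as_matrix();print(M)
E
```

```text
[ 0.63821732 -0.02667751  0.39756155  0.50743697] [[-0.89, 1.0], [0.75, 0.11], [1.19, -0.1], [-0.18, 0.49], [0.51, -0.41], [0.11, 0.03], [0.36, -0.21], [0.45, 0.11], [-0.38, -0.39], [-0.64, 1.02], [0.86, 0.62], [0.25, 0.04], [0.08, -0.03], [-0.39, 0.05], [0.82, -0.1]]
knob [[ 0.66126751 -0.01699823  0.1015    ]]
lip [[ 0.51602351 -0.07798936  0.08665587]]
lipshut [[ 0.55754163 -0.06055499  0.103     ]]
org [[ 0.63821732 -0.02667751  0.        ]]
[[-4.07572635e-04 -9.67726229e-01  2.52003533e-01]
 [-1.69942511e-03  2.52003860e-01  9.67724737e-01]
 [-9.99998473e-01 -3.38430087e-05 -1.74728813e-03]]
```

>>> move_arm(series="0 -30 0 0 0; 0 -30 -489 -618 -37; 0 -30 -489 -618 -37; 0 -30 -489 -618 -37; 0 -30 -489 -618 -37; 0 -30 -489 -618 -37; 0 -30 -489 -618 -37; 0 -30 -489 -618 -37", squeeze=40)

```text
time: 0.9
tool_pos: [0.3051, 0.306, 0.2609]
orientation: [0.588, -0.394, -0.587, -0.393]
force: [0.5, -0.1, 0.4]
width: -0.0002
```

```bash
cat >> h.py <<'E'
def goto(target,zang=None):
    st=ctrl.state();M=R.from_quat(st["orientation"]).as_matrix()
    d=M.T@(np.array(target)-st["tool_pos"])*1000
    za=np.arctan2(M[1,2],M[0,2]);print("t",st["time"],"pos",st["tool_pos"],"zang",za,"w",st["width"],"F",st["force"].round(2),"M",st["ft_torque"].round(3),"q",st["q"].round(2))
    print("shift mm",d.round(1),"turn",None if zang is None else np.degrees(za-zang).round(2), "xaxis",M[:,0].round(4))
E
python3 - <<'E'
from h import *
p=np.load("pose.npy");goto(loc(p,[-.17,0,.22])[0],p[2]+np.pi/2)
E
```

```text
t 0.9 pos [0.30505335 0.30604492 0.26085322] zang 1.961962810403436 w -0.00020053070526825838 F [ 0.51 -0.06  0.43] M [-0.006 -0.101 -0.004] q [-0.78  0.28 -0.1   2.05  0.04  0.82  1.07]
shift mm [  41.5  -11.2 -435.6] turn -0.37 xaxis [-5.0e-04 -1.9e-03 -1.0e+00]
```

>>> move_arm(series="0 0 -11 -436 0; 0 0 -11 -436 0; 0 0 -11 -436 0; 0 0 -11 -436 0; 0 0 -11 -436 0; 0 0 -11 -436 0; 0 0 -11 -436 0; 0 0 -11 -436 0")

```text
time: 1.7
tool_pos: [0.4663, -0.0598, 0.2614]
orientation: [0.588, -0.394, -0.587, -0.393]
force: [0.4, 0.4, -0.3]
width: 0.0001
```

```bash
python3 - <<'E'
from h import *
p=np.load("pose.npy");goto(loc(p,[-.17,0,.065])[0],p[2]+np.pi/2)
E
```

```text
t 1.7 pos [ 0.46628354 -0.05980317  0.26138182] zang 1.9618532615585929 w 8.709505678651309e-05 F [ 0.45  0.36 -0.33] M [ 0.028 -0.045 -0.022] q [ 0.    0.33  0.08  1.96 -0.03  0.85  2.07]
shift mm [196.4  -1.8 -35.8] turn -0.37 xaxis [-6.0e-04 -1.7e-03 -1.0e+00]
```

>>> move_arm(series="0 0 -2 -36 0; 0 50 -2 -36 0; 0 100 -2 -36 0; 0 150 -2 -36 0; 0 175 -2 -36 0; 0 196 -2 -36 0; 0 196 -2 -36 0; 0 196 -2 -36 0")

```text
time: 2.5
tool_pos: [0.4817, -0.0927, 0.0655]
orientation: [-0.588, 0.394, 0.588, 0.393]
force: [-0.4, 0.8, -0.1]
width: 0.0001
```

```bash
python3 - <<'E'
from h import *
import cv2
p=np.load("pose.npy");goto(loc(p,[-.0985,0,.065])[0],p[2]+np.pi/2)
a=ctrl.snapshot("scene")[120:270,160:310,::-1];b=ctrl.snapshot("top")[100:250,210:360,::-1]
cv2.imwrite("pics/c1.png",np.hstack([cv2.resize(i,(400,400),interpolation=2) for i in (a,b)]))
E
```

```text
t 2.5 pos [ 0.48167135 -0.09267334  0.06550664] zang 1.961771394906431 w 5.382950872128484e-05 F [-0.37  0.8  -0.08] M [-0.028  0.015 -0.034] q [ 0.1   0.68  0.05  2.09 -0.08  0.37  2.17]
shift mm [  0.4 -71.4   0.7] turn -0.38 xaxis [-0.0013 -0.0016 -1.    ]
```

View pics/c1.png

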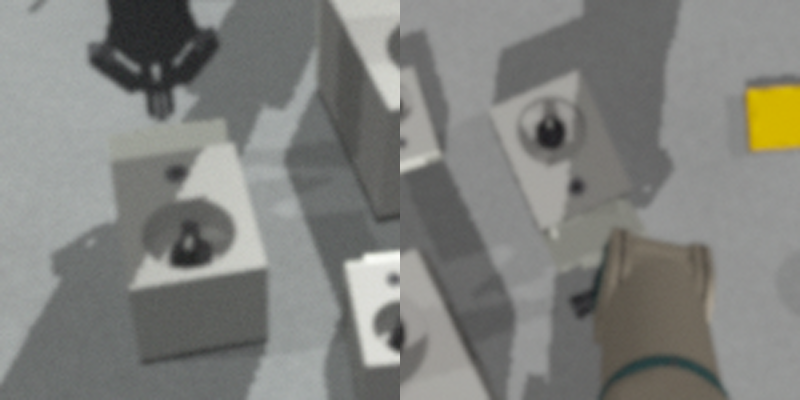

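The picture shows closed fingers just in front of the bin lip, centred on it (scene fingertips ~(160,110), lip just behind). Now I'll push.

>>> move_arm(series="0 0 -12 0 0; 0 0 -22 0 0; 0 0 -29 0 0; 0 0 -36 0 0; 0 0 -43 0 0; 0 0 -50 0 0; 0 0 -56 0 0; 0 0 -61 0 0")

```text
time: 3.4
tool_pos: [0.5398, -0.0691, 0.0665]
orientation: [0.589, -0.393, -0.587, -0.393]
force: [-0.8, 0.5, 0.9]
width: -0.0002
```

>>> move_arm(series="0 0 -1.5 0 0; 0 0 -3 0 0; 0 0 -4.5 0 0; 0 0 -5.5 0 0")

```text
time: 3.8
tool_pos: [0.5449, -0.067, 0.0666]
orientation: [0.589, -0.393, -0.587, -0.393]
force: [-1.5, -0.4, 0.2]
width: -0.0002
```

```bash
python3 - <<'E'
from h import *
p=np.load("pose.npy");goto(loc(p,[-.0985,0,.065])[0],p[2]+np.pi/2)
E
```

```text
t 3.8 pos [ 0.54490127 -0.06701759  0.06655418] zang 1.9620873965426504 w -0.0001674537470099295 F [-1.53 -0.37  0.21] M [-0.043  0.236 -0.024] q [ 0.03  0.73  0.06  1.94 -0.09  0.48  2.12]
shift mm [ 1.6 -3.1  1.1] turn -0.36 xaxis [ 0.0019 -0.0018 -1.    ]
```

>>> move_arm(series="0 0 -1 0 0; 0 0 -2 0 0; 0 0 -2 0 0")

```text
time: 4.1
tool_pos: [0.5459, -0.0666, 0.0665]
orientation: [0.588, -0.394, -0.587, -0.393]
force: [-3.7, -1.8, 2.5]
width: -0.0003
```

>>> move_arm(series="0 0 -1 0 0; 0 0 -2 0 0; 0 0 -2 0 0")

```text
time: 4.4
tool_pos: [0.5458, -0.0666, 0.0664]
orientation: [-0.587, 0.395, 0.588, 0.392]
force: [-6.2, -1.5, 4.7]
width: 0.0001
```

>>> move_arm(series="0 0 -2 0 0; 0 0 -4 0 0; 0 0 -4 0 0; 0 0 -4 0 0")

```text
time: 4.8
tool_pos: [0.5457, -0.0665, 0.0662]
orientation: [-0.585, 0.397, 0.589, 0.391]
force: [-9.4, -3.5, 8.1]
width: -0.0002
```

```bash
python3 - <<'E'
from h import *
p=np.load("pose.npy");goto(loc(p,[-.0985,0,.065])[0],p[2]+np.pi/2)
E
```

```text
t 4.8 pos [ 0.5456729  -0.06654756  0.06619101] zang 1.959409229488782 w -0.00022906587119632 F [-9.39 -3.54  8.12] M [-0.717  1.857 -0.011] q [ 0.02  0.73  0.07  1.92 -0.09  0.5   2.11]
shift mm [ 1.2 -2.3  0.9] turn -0.51 xaxis [-0.0105 -0.0037 -0.9999]
```

>>> move_arm(series="0 0 10 0 0; 0 0 40 0 0; 0 -50 60 0 0; 0 -100 60 0 0; 0 -130 60 0 0; 0.3 -130 60 0 0; 0.3 -130 60 0 0")

```text
time: 5.5
tool_pos: [0.4927, -0.0886, 0.1977]
orientation: [-0.586, 0.396, 0.588, 0.392]
force: [0.1, 0.2, -0.9]
width: 0.0252
```

```bash
python3 - <<'E'
from h import *
import cv2
p=np.load("pose.npy");goto(loc(p,[.025,0,.19])[0],p[2]+np.pi/2-.26)
f=lambda n,x,y,s:cv2.resize(ctrl.snapshot(n)[y:y+s,x:x+s,::-1],(400,400),interpolation=2)
cv2.imwrite("pics/c2.png",np.hstack([f("scene",190,160,90),f("top",230,110,90)]))
E
```

```text
t 5.5 pos [ 0.49267929 -0.08855109  0.19767253] zang 1.959938521858483 w 0.025152007977767357 F [ 0.07  0.17 -0.91] M [ 0.017 -0.033 -0.036] q [ 0.05  0.47  0.09  1.96 -0.06  0.72  2.14]
shift mm [   6.3 -183.2    2.2] turn 14.41 xaxis [-0.0067 -0.0036 -1.    ]
```

View pics/c2.png

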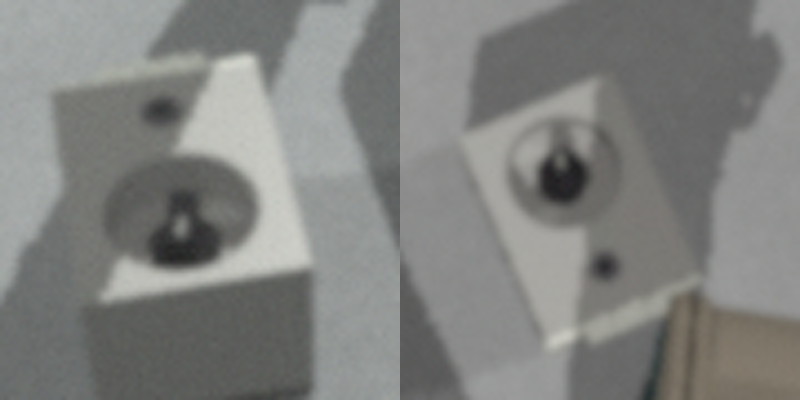

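The bin is flush with the case in both views. The well rim is centred at about (181,212) in the left crop and (564,171) in the right one. I'll check the knob axis against that.

```bash
python3 - <<'E'
from h import *
import cv2
p=np.load("pose.npy");k=400/90
sc=(np.array([181.5,212])+.5)/k-.5+[190,160];tp=(np.array([164,171.5])+.5)/k-.5+[230,110]
# ellipse centre ~ mean of projected rim
a=np.linspace(0,2*np.pi,60,endpoint=False)
rim=lambda c:np.c_[c[0]+.039*np.cos(a),c[1]+.039*np.sin(a),0*a+.105]
mid=lambda n,c:(lambda u:(u.max(0)+u.min(0))/2)(proj(n,rim(c)))
c0=loc(p,[.025,0,.105])[0][:2]
print(c0,mid("scene",c0)-sc,mid("top",c0)-tp)
r=least_squares(lambda c:np.r_[mid("scene",c)-sc,mid("top",c)-tp],c0);print(r.x,r.fun)
for n,(x,y) in (("scene",(215,190)),("top",(252,130))):
    im=ctrl.snapshot(n)[y:y+36,x:x+36,::-1]
    cv2.imwrite(f"pics/k_{n}.png",im)
i=[cv2.resize(cv2.convertScaleAbs(cv2.imread(f"pics/k_{n}.png"),alpha=1.6),(396,396),interpolation=2) for n in("scene","top")]
cv2.imwrite("pics/k.png",np.hstack(i))
for q in (.17,.26,.35):
    print(q,[((proj(n,[loc(p,[.025+s*.017*np.cos(q),-s*.017*np.sin(q),.1015])[0] for s in(-1,1)])-o+.5)*11+[dx,0]).round().tolist() for n,o,dx in(("scene",(215,190),0),("top",(252,130),396))])
E
```

```text
[ 0.66126751 -0.01699823] [ 0.02324956 -0.26507586] [0.40029913 0.20142826]
[ 0.66201916 -0.01647434] [ 0.16844857  0.01572704  0.22426337 -0.04324568]
0.17 [[[179.0, 138.0], [175.0, 263.0]], [[580.0, 269.0], [551.0, 150.0]]]
0.26 [[[186.0, 138.0], [168.0, 263.0]], [[574.0, 270.0], [556.0, 149.0]]]
0.35 [[[193.0, 138.0], [160.0, 262.0]], [[569.0, 271.0], [562.0, 148.0]]]
```

View pics/k.png

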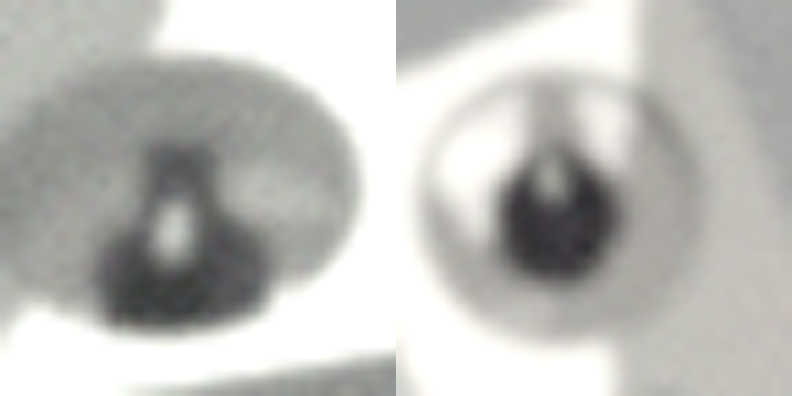

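The knob bar runs from about (180,150) to (174,240) in the left crop, which gives q ≈ 0.2. Next I move over the knob.

>>> move_arm(series="0.36 0 -185 2 12; 0.36 0 -185 2 12; 0.36 0 -185 2 12; 0.36 0 -185 2 12; 0.36 0 -185 2 12; 0.36 0 -185 2 12")

```text
time: 6.3
tool_pos: [0.6605, -0.0162, 0.191]
orientation: [-0.539, 0.458, 0.547, 0.448]
force: [-0.8, -0.5, -0.4]
width: 0.0309
```

```bash
python3 - <<'E'
from h import *
p=np.load("pose.npy");goto([.6617,-.0167,.082],p[2]+np.pi/2-.22)
E
```

```text
t 6.3 pos [ 0.66045988 -0.01619033  0.19096412] zang 1.7512959112577173 w 0.03091749387676923 F [-0.77 -0.53 -0.45] M [-0.004  0.05   0.023] q [-0.11  0.7   0.15  1.51 -0.12  0.96  1.83]
shift mm [108.9  -2.9  -0.6] turn 0.17 xaxis [-0.0163 -0.0037 -0.9999]
```

>>> move_arm(series="0.36 30 -3 -0.6 0; 0.36 60 -3 -0.6 0; 0.36 80 -3 -0.6 0; 0.36 90 -3 -0.6 0; 0.36 97 -3 -0.6 0; 0.36 102 -3 -0.6 0; 0.36 105 -3 -0.6 0; 0.36 107 -3 -0.6 0")

```text
time: 7.1
tool_pos: [0.6622, -0.0167, 0.0845]
orientation: [-0.54, 0.457, 0.546, 0.448]
force: [-1.2, -0.5, -0.2]
width: 0.0312
```

```bash
python3 - <<'E'
from h import *
p=np.load("pose.npy");goto([.6617,-.0167,.081],p[2]+np.pi/2-.22)
import cv2
f=lambda n,x,y,s:cv2.resize(ctrl.snapshot(n)[y:y+s,x:x+s,::-1],(400,400),interpolation=2)
cv2.imwrite("pics/c3.png",np.hstack([f("scene",190,150,90),f("top",230,110,90)]))
E
```

```text
t 7.1 pos [ 0.66219216 -0.01673394  0.08451218] zang 1.751242340223724 w 0.03119042458559477 F [-1.17 -0.49 -0.15] M [0.017 0.027 0.021] q [-0.09  0.83  0.13  1.58 -0.14  0.76  1.85]
shift mm [3.5 0.4 0.1] turn 0.17 xaxis [-0.0151 -0.0037 -0.9999]
```

View pics/c3.png

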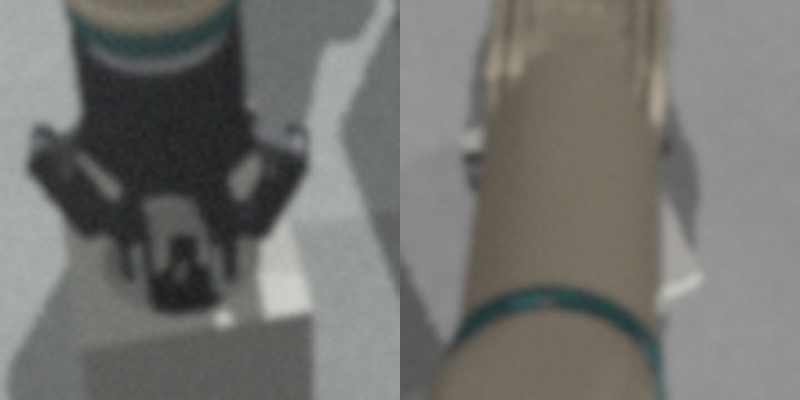

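Fingers straddle the bar inside the well, bar at about (183,262). I'll lower a touch and grip.

>>> move_arm(series="0.36 1.5 0 0 0; 0.36 3 0 0 0; 0.1 3 0 0 0; 0 3 0 0 0; 0 3 0 0 0; 0 3 0 0 0; 0 3 0 0 0", squeeze=60)

```text
time: 7.9
tool_pos: [0.6618, -0.0161, 0.0815]
orientation: [-0.539, 0.457, 0.547, 0.448]
force: [-2.4, 1.5, 3.0]
width: 0.0123
```

```bash
python3 - <<'E'
from h import *
p=np.load("pose.npy");goto([.6617,-.0167,.081],p[2]+np.pi/2-.22)
E
```

```text
t 7.9 pos [ 0.66178844 -0.01610982  0.08147112] zang 1.7517954264851885 w 0.012300295426147852 F [-2.37  1.47  3.04] M [0.452 0.325 0.127] q [-0.09  0.83  0.13  1.58 -0.14  0.75  1.85]
shift mm [ 0.5  0.2 -0.6] turn 0.2 xaxis [-0.016  -0.0031 -0.9999]
```

>>> move_arm(series="0 0 0 0 1; 0 0 0 0 2; 0 0 0 0 3; 0 0 0 0 4; 0 0 0 0 5; 0 0 0 0 6; 0 0 0 0 7; 0 0 0 0 8")

```text
time: 8.7
tool_pos: [0.6618, -0.0161, 0.0815]
orientation: [-0.507, 0.495, 0.513, 0.485]
force: [-1.7, 0.7, 2.6]
width: 0.0126
```

```bash
cat >> h.py <<'E'
def kn():
    st=ctrl.state();M=R.from_quat(st["orientation"]).as_matrix();p=np.load("pose.npy")
    za=np.arctan2(M[1,2],M[0,2]);print("t %.2f q %.4f Mz %.3f qd7 %.3f tq7 %.3f"%(st["time"],p[2]+np.pi/2-za,st["ft_torque"][2],st["qvel"][6],st["joint_torque"][6]),"F",st["force"].round(1),"M",st["ft_torque"].round(3),"pos",st["tool_pos"].round(4),"w",st["width"].round(4))
E
python3 -c "from h import *;kn()"
```

```text
Traceback (most recent call last):
  File "h.py", line 20, in kn
    za=np.arctan2(M[1,2],M[0,2]);print("t %.2f q %.4f Mz %.3f qd7 %.3f tq7 %.3f"%(st["time"],p[2]+np.pi/2-za,st["ft_torque"][2],st["qvel"][6],st["joint_torque"][6]),"F",st["force"].round(1),"M",st["ft_torque"].round(3),"pos",st["tool_pos"].round(4),"w",st["width"].round(4))
                                                                                                                                                                                                                                                             ^^^^^^^^^^^^^^^^^
AttributeError: 'float' object has no attribute 'round'
```

```bash
sed -i 's/st\["width"\].round(4)/round(st["width"],4)/' h.py; python3 -c "from h import *;kn()"
```

```text
t 8.70 q 0.3576 Mz 0.159 qd7 -0.133 tq7 -0.065 F [-1.7  0.7  2.6] M [0.301 0.269 0.159] pos [ 0.6618 -0.0161  0.0815] w 0.0126
```

>>> move_arm(series="0 0 0 0 0.5; 0 0 0 0 1; 0 0 0 0 1.5; 0 0 0 0 2; 0 0 0 0 2.5; 0 0 0 0 3; 0 0 0 0 3.5; 0 0 0 0 4")

```text
time: 9.5
tool_pos: [0.6618, -0.0161, 0.0815]
orientation: [-0.489, 0.512, 0.495, 0.503]
force: [-1.2, 1.7, 2.0]
width: 0.0127
```

```bash
python3 -c "from h import *;kn()"
```

```text
t 9.50 q 0.4281 Mz 0.189 qd7 -0.066 tq7 -0.133 F [-1.2  1.7  2. ] M [0.332 0.317 0.189] pos [ 0.6618 -0.0161  0.0815] w 0.0127
```

>>> move_arm(series="0 0 0 0 0.5; 0 0 0 0 1; 0 0 0 0 1.5; 0 0 0 0 2; 0 0 0 0 2.5; 0 0 0 0 3; 0 0 0 0 3.5; 0 0 0 0 4")

```text
time: 10.3
tool_pos: [0.6618, -0.0161, 0.0815]
orientation: [-0.471, 0.53, 0.477, 0.52]
force: [-1.8, 1.1, 3.2]
width: 0.0126
```

```bash
python3 -c "from h import *;kn()"
```

```text
t 10.30 q 0.4987 Mz 0.217 qd7 -0.063 tq7 -0.133 F [-1.8  1.1  3.2] M [0.359 0.284 0.217] pos [ 0.6618 -0.0161  0.0815] w 0.0126
```

>>> move_arm(series="0 0 0 0 0.5; 0 0 0 0 1; 0 0 0 0 1.5; 0 0 0 0 2")

```text
time: 10.7
tool_pos: [0.6618, -0.0161, 0.0815]
orientation: [-0.462, 0.538, 0.468, 0.528]
force: [-1.1, 1.6, 1.8]
width: 0.013
```

```bash
python3 -c "from h import *;kn()"
```

```text
t 10.70 q 0.5343 Mz 0.204 qd7 -0.065 tq7 -0.133 F [-1.1  1.6  1.8] M [0.328 0.257 0.204] pos [ 0.6618 -0.0161  0.0815] w 0.013
```

>>> move_arm(series="0 0 0 0 0.5; 0 0 0 0 1; 0 0 0 0 1.5; 0 0 0 0 2")

```text
time: 11.1
tool_pos: [0.6618, -0.0161, 0.0815]
orientation: [-0.452, 0.546, 0.458, 0.536]
force: [-1.1, 1.1, 1.5]
width: 0.0126
```

```bash
python3 -c "from h import *;kn()"
```

```text
t 11.10 q 0.5699 Mz 0.134 qd7 -0.068 tq7 -0.134 F [-1.1  1.1  1.5] M [0.384 0.232 0.134] pos [ 0.6618 -0.0161  0.0815] w 0.0126
```

>>> move_arm(series="0 0 0 0 0.5; 0 0 0 0 1; 0 0 0 0 1.5; 0 0 0 0 2")

```text
time: 11.5
tool_pos: [0.6618, -0.0161, 0.0815]
orientation: [-0.443, 0.554, 0.448, 0.544]
force: [-1.6, 0.9, 3.4]
width: 0.0124
```

```bash
python3 -c "from h import *;kn()"
```

```text
t 11.50 q 0.6055 Mz 0.187 qd7 -0.067 tq7 -0.134 F [-1.6  0.9  3.4] M [0.354 0.246 0.187] pos [ 0.6618 -0.0161  0.0815] w 0.0124
```

>>> move_arm(series="0 0 0 0 0.5; 0 0 0 0 1; 0 0 0 0 1.5; 0 0 0 0 2")

```text
time: 11.9
tool_pos: [0.6618, -0.0161, 0.0815]
orientation: [-0.433, 0.562, 0.438, 0.552]
force: [-1.0, 1.2, 2.5]
width: 0.0127
```

```bash
python3 -c "from h import *;kn()"
```

```text
t 11.90 q 0.6412 Mz 0.239 qd7 -0.066 tq7 -0.134 F [-1.   1.2  2.5] M [0.377 0.264 0.239] pos [ 0.6618 -0.0161  0.0815] w 0.0127
```

The joint-7 torque is a clean sensor: |tq7| + 1.0·|qd7| ≈ 0.200 N m, the free drag. I'll continue at the same speed.

>>> move_arm(series="0 0 0 0 0.5; 0 0 0 0 1; 0 0 0 0 1.5; 0 0 0 0 2")

```text
time: 12.3
tool_pos: [0.6618, -0.0161, 0.0815]
orientation: [-0.423, 0.57, 0.428, 0.56]
force: [-1.4, 1.2, 2.9]
width: 0.0126
```

```bash
python3 -c "from h import *;kn()"
```

```text
t 12.30 q 0.6768 Mz 0.196 qd7 -0.067 tq7 -0.134 F [-1.4  1.2  2.9] M [0.381 0.319 0.196] pos [ 0.6618 -0.0161  0.0815] w 0.0126
```

>>> move_arm(series="0 0 0 0 0.5; 0 0 0 0 1; 0 0 0 0 1.5; 0 0 0 0 2")

```text
time: 12.7
tool_pos: [0.6618, -0.0161, 0.0815]
orientation: [-0.413, 0.577, 0.418, 0.567]
force: [-1.6, 0.8, 3.5]
width: 0.0129
```

```bash
python3 -c "from h import *;kn()"
```

```text
t 12.70 q 0.7125 Mz 0.230 qd7 -0.063 tq7 -0.134 F [-1.6  0.8  3.5] M [0.405 0.235 0.23 ] pos [ 0.6618 -0.0161  0.0815] w 0.0129
```

>>> move_arm(series="0 0 0 0 0.5; 0 0 0 0 1; 0 0 0 0 1.5; 0 0 0 0 2")

```text
time: 13.1
tool_pos: [0.6618, -0.0161, 0.0815]
orientation: [-0.403, 0.585, 0.407, 0.574]
force: [-1.2, 0.9, 2.7]
width: 0.0129
```

```bash
python3 -c "from h import *;kn()"
```

```text
t 13.10 q 0.7481 Mz 0.186 qd7 -0.065 tq7 -0.134 F [-1.2  0.9  2.7] M [0.433 0.274 0.186] pos [ 0.6618 -0.0161  0.0815] w 0.0129
```

>>> move_arm(series="0 0 0 0 0.5; 0 0 0 0 1; 0 0 0 0 1.5; 0 0 0 0 2")

```text
time: 13.5
tool_pos: [0.6618, -0.0161, 0.0815]
orientation: [-0.392, 0.592, 0.397, 0.581]
force: [-1.7, 1.3, 3.2]
width: 0.0128
```

```bash
python3 -c "from h import *;kn()"
```

```text
t 13.50 q 0.7837 Mz 0.164 qd7 -0.063 tq7 -0.135 F [-1.7  1.3  3.2] M [0.453 0.282 0.164] pos [ 0.6618 -0.0161  0.0815] w 0.0128
```

>>> move_arm(series="0 0 0 0 0.5; 0 0 0 0 1; 0 0 0 0 1.5; 0 0 0 0 2")

```text
time: 13.9
tool_pos: [0.6618, -0.0161, 0.0815]
orientation: [-0.382, 0.599, 0.386, 0.588]
force: [-1.6, 0.9, 2.9]
width: 0.0123
```

```bash
python3 -c "from h import *;kn()"
```

```text
t 13.90 q 0.8194 Mz 0.255 qd7 -0.064 tq7 -0.135 F [-1.6  0.9  2.9] M [0.408 0.272 0.255] pos [ 0.6618 -0.0161  0.0815] w 0.0123
```

>>> move_arm(series="0 0 0 0 0.5; 0 0 0 0 1; 0 0 0 0 1.5; 0 0 0 0 2")

```text
time: 14.3
tool_pos: [0.6618, -0.0161, 0.0815]
orientation: [-0.371, 0.606, 0.376, 0.595]
force: [-1.6, 0.6, 2.7]
width: 0.0129
```

```bash
python3 -c "from h import *;kn()"
```

```text
t 14.30 q 0.8550 Mz 0.169 qd7 -0.065 tq7 -0.135 F [-1.6  0.6  2.7] M [0.468 0.216 0.169] pos [ 0.6618 -0.0161  0.0815] w 0.0129
```

>>> move_arm(series="0 0 0 0 0.5; 0 0 0 0 1; 0 0 0 0 1.5; 0 0 0 0 2")

```text
time: 14.7
tool_pos: [0.6618, -0.0161, 0.0815]
orientation: [-0.361, 0.612, 0.365, 0.601]
force: [-2.3, 1.0, 2.6]
width: 0.0125
```

```bash
python3 -c "from h import *;kn()"
```

```text
t 14.70 q 0.8907 Mz 0.202 qd7 -0.065 tq7 -0.135 F [-2.3  1.   2.6] M [0.454 0.307 0.202] pos [ 0.6618 -0.0161  0.0815] w 0.0125
```

>>> move_arm(series="0 0 0 0 0.5; 0 0 0 0 1; 0 0 0 0 1.5; 0 0 0 0 2")

```text
time: 15.1
tool_pos: [0.6618, -0.0161, 0.0815]
orientation: [-0.35, 0.619, 0.354, 0.608]
force: [-1.7, 0.8, 2.1]
width: 0.0129
```

```bash
python3 -c "from h import *;kn()"
```

```text
t 15.10 q 0.9262 Mz 0.133 qd7 -0.064 tq7 -0.135 F [-1.7  0.8  2.1] M [0.412 0.226 0.133] pos [ 0.6618 -0.0161  0.0815] w 0.0129
```

>>> move_arm(series="0 0 0 0 0.5; 0 0 0 0 1; 0 0 0 0 1.5; 0 0 0 0 2")

```text
time: 15.5
tool_pos: [0.6618, -0.0161, 0.0815]
orientation: [-0.339, 0.625, 0.343, 0.614]
force: [-1.4, 1.8, 2.2]
width: 0.0126
```

```bash
python3 -c "from h import *;kn()"
```

```text
t 15.50 q 0.9619 Mz 0.223 qd7 -0.066 tq7 -0.135 F [-1.4  1.8  2.2] M [0.434 0.249 0.223] pos [ 0.6618 -0.0161  0.0815] w 0.0126
```

>>> move_arm(series="0 0 0 0 0.5; 0 0 0 0 1; 0 0 0 0 1.5; 0 0 0 0 2")

```text
time: 15.9
tool_pos: [0.6618, -0.0161, 0.0815]
orientation: [-0.328, 0.631, 0.332, 0.62]
force: [-1.5, 1.0, 2.7]
width: 0.0126
```

```bash
python3 -c "from h import *;kn()"
```

```text
t 15.90 q 0.9975 Mz 0.198 qd7 -0.065 tq7 -0.135 F [-1.5  1.   2.7] M [0.428 0.221 0.198] pos [ 0.6618 -0.0161  0.0815] w 0.0126
```

>>> move_arm(series="0 0 0 0 0.5; 0 0 0 0 1; 0 0 0 0 1.5; 0 0 0 0 2")

```text
time: 16.3
tool_pos: [0.6618, -0.0161, 0.0815]
orientation: [-0.317, 0.637, 0.32, 0.626]
force: [-1.6, 1.2, 1.9]
width: 0.0126
```

```bash
python3 -c "from h import *;kn()"
```

```text
t 16.30 q 1.0331 Mz 0.239 qd7 -0.066 tq7 -0.135 F [-1.6  1.2  1.9] M [0.505 0.195 0.239] pos [ 0.6618 -0.0161  0.0815] w 0.0126
```

>>> move_arm(series="0 0 0 0 0.5; 0 0 0 0 1; 0 0 0 0 1.5; 0 0 0 0 2")

```text
time: 16.7
tool_pos: [0.6618, -0.0161, 0.0815]
orientation: [-0.306, 0.642, 0.309, 0.631]
force: [-1.4, 0.9, 2.4]
width: 0.0126
```

```bash
python3 -c "from h import *;kn()"
```

```text
t 16.70 q 1.0688 Mz 0.230 qd7 -0.067 tq7 -0.135 F [-1.4  0.9  2.4] M [0.448 0.237 0.23 ] pos [ 0.6618 -0.0161  0.0815] w 0.0126
```

>>> move_arm(series="0 0 0 0 0.5; 0 0 0 0 1; 0 0 0 0 1.5; 0 0 0 0 2")

```text
time: 17.1
tool_pos: [0.6618, -0.0161, 0.0815]
orientation: [-0.295, 0.648, 0.297, 0.637]
force: [-1.7, 1.0, 1.1]
width: 0.0127
```

```bash
python3 -c "from h import *;kn()"
```

```text
t 17.10 q 1.1044 Mz 0.237 qd7 -0.065 tq7 -0.136 F [-1.7  1.   1.1] M [0.481 0.16  0.237] pos [ 0.6618 -0.0161  0.0815] w 0.0127
```

>>> move_arm(series="0 0 0 0 0.5; 0 0 0 0 1; 0 0 0 0 1.5; 0 0 0 0 2")

```text
time: 17.5
tool_pos: [0.6618, -0.0161, 0.0815]
orientation: [-0.283, 0.653, 0.286, 0.642]
force: [-0.9, 1.3, 3.6]
width: 0.0128
```

```bash
python3 -c "from h import *;kn()"
```

```text
t 17.50 q 1.1400 Mz 0.181 qd7 -0.066 tq7 -0.151 F [-0.9  1.3  3.6] M [0.468 0.252 0.181] pos [ 0.6618 -0.0161  0.0815] w 0.0128
```

>>> move_arm(series="0 0 0 0 0.5; 0 0 0 0 1; 0 0 0 0 1.5; 0 0 0 0 2")

```text
time: 17.9
tool_pos: [0.6618, -0.0161, 0.0815]
orientation: [-0.272, 0.658, 0.274, 0.647]
force: [-1.9, 1.5, 3.0]
width: 0.0129
```

```bash
python3 -c "from h import *;kn()"
```

```text
t 17.90 q 1.1756 Mz 0.210 qd7 -0.065 tq7 -0.173 F [-1.9  1.5  3. ] M [0.576 0.276 0.21 ] pos [ 0.6618 -0.0161  0.0815] w 0.0129
```

The bite shows at q ≈ 1.12: joint torque up 0.038 over the free level. I'll continue with a step or two.

>>> move_arm(series="0 0 0 0 0.5; 0 0 0 0 1; 0 0 0 0 1.5; 0 0 0 0 2")

```text
time: 18.3
tool_pos: [0.6617, -0.0161, 0.0815]
orientation: [-0.26, 0.663, 0.262, 0.651]
force: [-1.3, 0.9, 2.6]
width: 0.0127
```

```bash
python3 -c "from h import *;kn()"
```

```text
t 18.30 q 1.2112 Mz 0.272 qd7 -0.067 tq7 -0.196 F [-1.3  0.9  2.6] M [0.462 0.237 0.272] pos [ 0.6617 -0.0161  0.0815] w 0.0127
```

>>> move_arm(series="0 0 0 0 0.5; 0 0 0 0 1; 0 0 0 0 1.5; 0 0 0 0 2")

```text
time: 18.7
tool_pos: [0.6617, -0.0161, 0.0815]
orientation: [-0.249, 0.667, 0.251, 0.656]
force: [-1.1, 1.5, 2.1]
width: 0.0126
```

```bash
python3 -c "from h import *;kn()"
```

```text
t 18.70 q 1.2468 Mz 0.297 qd7 -0.066 tq7 -0.221 F [-1.1  1.5  2.1] M [0.502 0.235 0.297] pos [ 0.6617 -0.0161  0.0815] w 0.0126
```

>>> move_arm(series="0 0 0 0 0.5; 0 0 0 0 1; 0 0 0 0 1.4")

```text
time: 19.0
tool_pos: [0.6617, -0.0161, 0.0815]
orientation: [-0.24, 0.67, 0.242, 0.659]
force: [-1.0, -0.8, 2.4]
width: 0.0126
```

```bash
python3 -c "from h import *;kn()"
```

```text
t 19.00 q 1.2718 Mz 0.281 qd7 -0.053 tq7 -0.262 F [-1.  -0.8  2.4] M [0.488 0.246 0.281] pos [ 0.6617 -0.0161  0.0815] w 0.0126
```

>>> move_arm(series="0 0 0 0 0; 0 0 0 0 0; 0 0 0 0 0")

```text
time: 19.3
tool_pos: [0.6618, -0.0161, 0.0815]
orientation: [-0.24, 0.67, 0.242, 0.659]
force: [-1.6, 0.3, 2.8]
width: 0.0128
```

```bash
python3 -c "from h import *;kn()"
```

```text
t 19.30 q 1.2718 Mz 0.237 qd7 0.002 tq7 -0.241 F [-1.6  0.3  2.8] M [0.502 0.238 0.237] pos [ 0.6618 -0.0161  0.0815] w 0.0128
```

>>> move_arm(series="0.08 0 0 0 0; 0.2 0 0 0 0; 0.34 0 0 0 0; 0.36 0 0 0 0; 0.36 0 0 0 0; 0.36 0 0 0 0")

```text
time: 19.9
tool_pos: [0.6618, -0.0162, 0.0815]
orientation: [-0.24, 0.67, 0.242, 0.659]
force: [-0.5, -1.1, -0.5]
width: 0.0308
```

```bash
python3 -c "from h import *;kn()"
```

```text
t 19.90 q 1.2720 Mz -0.013 qd7 0.000 tq7 -0.001 F [-0.5 -1.1 -0.5] M [-0.022  0.018 -0.013] pos [ 0.6618 -0.0162  0.0815] w 0.0308
```

>>> move_arm(series="0.36 -8 0 0 0; 0.36 -20 0 0 0; 0.36 -40 0 0 0; 0.36 -80 0 0 0; 0.36 -120 0 0 0; 0.36 -150 0 0 0; 0.36 -150 0 0 0")

```text
time: 20.6
tool_pos: [0.6675, -0.0167, 0.2381]
orientation: [-0.242, 0.667, 0.24, 0.663]
force: [-0.1, -0.3, -0.3]
width: 0.0304
```

```bash
python3 - <<'E'
from h import *;kn()
p=np.load("pose.npy");goto([.43,-.25,.23],None)
E
```

```text
t 20.60 q 1.2723 Mz 0.029 qd7 0.009 tq7 -0.077 F [-0.1 -0.3 -0.3] M [-0.036  0.     0.029] pos [ 0.6675 -0.0167  0.2381] w 0.0304
t 20.6 pos [ 0.66748928 -0.01672428  0.23812398] zang 0.6960696434756116 w 0.03035690395327403 F [-0.09 -0.28 -0.34] M [-0.036  0.     0.029] q [-0.29  0.7   0.5   1.46 -0.35  1.08  0.97]
shift mm [  10.2  -26.7 -331.8] turn None xaxis [-0.0049 -0.0039 -1.    ]
```

Released with near-zero residual load. I'll move aside at height so the cameras can see the knob.

>>> move_arm(series="0.36 0 -27 -250 0; 0.36 0 -27 -250 0; 0.36 0 -27 -250 0; 0.36 0 -27 -250 0; 0.36 0 -27 -250 0; 0.36 0 -27 -250 0; 0.36 0 -27 -250 0")

```text
time: 21.3
tool_pos: [0.4924, -0.1988, 0.2405]
orientation: [-0.241, 0.667, 0.239, 0.663]
force: [0.5, 0.5, -0.6]
width: 0.0309
```

```bash
python3 - <<'E'
from h import *;kn()
import cv2
f=lambda n,x,y,s:cv2.resize(ctrl.snapshot(n)[y:y+s,x:x+s,::-1],(400,400),interpolation=2)
cv2.imwrite("pics/c4.png",np.hstack([f("scene",190,150,90),f("top",230,110,90)]))
p=np.load("pose.npy");k=400/90
for q in (1.1,1.27):
    print(q,[((proj(n,[loc(p,[.025+s*.017*np.cos(q),-s*.017*np.sin(q),.1015])[0] for s in(-1,1)])-o+.5)*k+[dx,0]).round().tolist() for n,o,dx in(("scene",(190,150),0),("top",(230,110),400))])
E
```

```text
t 21.30 q 1.2756 Mz -0.042 qd7 -0.002 tq7 0.036 F [ 0.5  0.5 -0.6] M [ 0.027 -0.019 -0.042] pos [ 0.4924 -0.1988  0.2405] w 0.0309
1.1 [[[210.0, 242.0], [155.0, 275.0]], [[550.0, 193.0], [582.0, 154.0]]]
1.27 [[[213.0, 246.0], [152.0, 271.0]], [[547.0, 190.0], [585.0, 157.0]]]
```

View pics/c4.png

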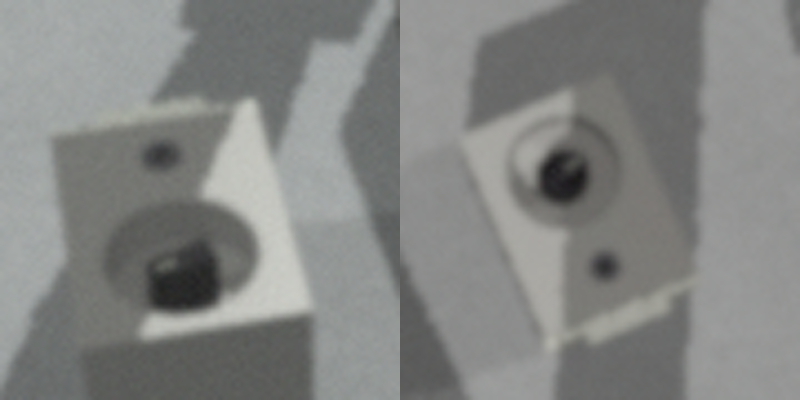

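The bar is now turned as commanded, from about (210,245) to (152,272) in the left crop. The bin is flush and the arm is clear. Handing in.

>>> move_arm(series="0.36 0 0 0 0; 0.36 0 0 0 0; 0.36 0 0 0 0")

```text
time: 21.7
tool_pos: [0.4945, -0.1958, 0.2396]
orientation: [-0.243, 0.666, 0.242, 0.662]
force: [-0.2, 0.3, -0.8]
width: 0.0307
```

```bash
python3 -c "
from h import *
kn();print(ctrl.sign_off())"
```

```text
t 21.70 q 1.2688 Mz -0.021 qd7 -0.000 tq7 -0.001 F [-0.2  0.3 -0.8] M [ 0.001  0.032 -0.021] pos [ 0.4945 -0.1958  0.2396] w 0.0307
the job is handed in; nothing more can be done
None
```

I pushed the middle-sized sharpener's bin shut, turned its knob clockwise past the bite until snug, let go and handed the job in at about 21.7 s. No verdict is reported on hand-in.

- **Bin:** I pushed on the lip until about 10 N gave no further movement. The final picture shows the bin flush with the case.
- **Lock:** The free drag read about 0.20 N m and the bite came at about 1.12 rad. I stopped at about 1.27 rad.
- **Release:** After opening the fingers, the residual load was about zero. The final picture shows the bar where I left it, with the gripper clear of everything.

**Disagreement:** the turning moment climbed at about 0.65 N m per rad of tool turn, not the stated 0.9, which I put down to give in the grip. Going by torque, the lock is 0.11 N m past the drag, a pull of about 7 N. Going by angle it is about 0.14 N m, or about 9 N. Both are inside the 4 to 12 N band.

I didn't compare the bystanders' positions before and after. The gripper stayed well clear of them on its planned path.

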